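# Push the hexagonal tile cutter's plunger home

### The job

Four tile cutters stand on the potter's bench with their plungers up. Get the hexagonal one ready for cleaning: with the fingertips, gently press its plunger straight down until the cap sits fully home on its collar, then withdraw. Do not lift, tip or shift that cutter, and leave the other cutters, their plungers and everything else on the bench alone.

Things in the scene. Friction and masses are not known exactly. Their poses are not given: they have to be found in the camera images.
- hex_cutter: the hexagonal tile cutter: a loose hardwood block (0.35 to 0.7 kg), regular hexagon in plan, 80 mm across flats, wooden top 50 mm above the table, steel cutting edge round its foot. Origin at the centre of its underside, z up. Four cutters of the same wood and steel stand about, differing only in plan shape, in any places and yaw, at least 110 mm apart centre to centre
- hex_plunger (a joint): how far the hexagonal cutter's plunger is pushed in (m): 0 fully raised (top of its cap 90 mm above the table), 0.020 fully home (cap resting on the collar, top of the cap 70 mm above the table; a hard stop). Starts between 0 and 0.006. No spring: it slides straight down against a steady friction of about 3.5 N and stays where it is left
- hex_top (a point): centre of the top face of the hexagonal cutter's plunger cap, a flat steel disc 28 mm across and 10 mm thick on a 14 mm stem, in the middle of the block; moves with the plunger. Below it a dark steel collar, 26 mm across and 10 mm high, stands on the wooden top
- round_cutter: another tile cutter, its block round, 86 mm across in plan, 50 mm high, loose; otherwise made like the hexagonal one. Origin at the centre of its underside. Leave alone
- round_top (a point): centre of the top face of the round cutter's plunger cap, 70 to 90 mm above the table depending on how far that plunger is in. Leave alone
- square_cutter: another tile cutter, its block square, 78 x 78 mm in plan, 50 mm high, loose; otherwise made like the hexagonal one. Origin at the centre of its underside. Leave alone
- square_top (a point): centre of the top face of the square cutter's plunger cap, 70 to 90 mm above the table depending on how far that plunger is in. Leave alone
- oblong_cutter: another tile cutter, its block oblong rectangle, 100 mm along its own x by 58 mm along its own y in plan, 50 mm high, loose; otherwise made like the hexagonal one. Origin at the centre of its underside. Leave alone
- oblong_top (a point): centre of the top face of the oblong cutter's plunger cap, 70 to 90 mm above the table depending on how far that plunger is in. Leave alone
- jar: amber glass jar with white cap, 66 mm across and 90 mm high, standing among the cutters. Loose; origin on its underside. Leave alone
- wood_tool: small wooden modelling tool lying flat, about 95 mm long, 8 mm thick, at the robot's side of the cutters. Loose; origin on its underside. Leave alone
- rib: dark wooden rib, 45 x 85 x 6 mm, lying flat beyond the jar. Loose; origin on its underside. Leave alone
- bowl: small blue bowl, 110 mm across, 45 mm high, right of the cutters. Loose; origin on its underside. Leave alone
- mug: white mug, 76 mm across, 85 mm high, right of the cutters. Loose; origin on its underside. Leave alone
- paddle: flat wooden paddle, about 245 mm long, 10 mm thick, lying left of the cutters. Loose; origin on its underside. Leave alone
- slab_roller: blue slab roller standing along the left side of the table: 0.5 m long in x, 0.24 m wide, 0.29 m high, with a hand wheel at its robot end; fixed, origin under its middle. Leave alone
There are look-alikes about, which are no part of the job. Leave any pink or turquoise look-alike of the hex_cutter alone.

How it is judged:
By the outcome, as a careful person would: the job done as asked, in the order asked, and still so for the second after the job is handed in, with the robot touching nothing.
It also fails if it takes over 37 s, if anything falls off the work surface, if the arm or the gripper's body presses on something with over 40 N, if the wrist force passes 120 N, or if a joint passes its speed limit or range.

### The arm

A 6-joint arm with a two-finger parallel gripper is mounted at the origin on the work surface. World frame = base frame: x ahead of the robot, y to its left, z up, the work surface at z = 0. Lengths are in m, angles in rad, forces in N, time in s.
With the tool pointing down it reaches from about 0.3 to 0.75 m from the base axis. Payload 8.5 kg.
Tool frame: the origin (TCP) lies on the centre line of the jaws, within the pads' length; the fingertips stand tcp_to_tips ahead of it and the grasp point (between the pads) lies 3 mm ahead of it (tcp_to_tips is the distance from the TCP to the fingertips, in m); z points along the fingers, y is the line along which they close (so a half turn about z gives the same grasp; the last joint's range is limited). The gripper opens to 88 mm and grips with 3 to 60 N. Pads are 18 mm wide; open, the fingers measure 123 mm over their backs; the gripper's body (75 mm by 187 mm) begins 45 mm behind the grasp point.
Start: joints at [-1.399, 0.381, 1.297, -0, 1.464, -0.215], TCP at [0.207, -0.509, 0.261] pointing down, gripper open.
Joint ranges: [-3.11, 3.11], [-0.89, 2.33], [0.22, 2.48], [-1.42, 4.56], [0.17, 2.85], [-2.88, 2.88]. Speed limits (rad/s): [2.39, 2.39, 3.14, 3.14, 3.14, 3.14].

### API

Orientations are given as a rotation vector (axis times angle).
In Python, from station import * gives the robot as it stands.
- The arm moves only by the tool arm_command, never from a script. Its argument "motion" is a list of rows, each an object of numbers: "x", "y", "z": the shift along the tool's x, y, z in mm; "rx", "ry", "rz": the turn, a rotation vector about the tool's x, y, z in rad; "gripper": the gripper command: -1 is shut, 1 is fully open, values between are in proportion. In form: [{"x": .., "y": .., "z": .., "rx": .., "ry": .., "rz": .., "gripper": ..}, ...]. A call has 1 to 12 rows; each row is the pose to reach, as a shift and turn from the pose commanded when the call began, along the tool's axes at that moment; what a row does not reach only later rows make up. A row lasts 1/8 s, in which the tool goes at most 62.5 mm and 10.7 degrees, less where a joint would pass 70% of its speed; a pose out of reach is approached as far as the arm can. A call with a gripper value outside its range is refused whole. The fingers move at their own pace and stop on an object; "grip_force" is the grip in N (left out, the last holds). Time passes only in rows, so rows that repeat a pose let the fingers close. It gives the time, the measured TCP pose, the force, the opening and the grip force at its end, in the units of the state.
- sense(): the state, without advancing time (a new reading comes with each control period).
- snapshot(name): name is "scene" or "top" or "wrist"; returns the picture (480x640x3 uint8, red, green, blue); there is no depth.
- camera_model(name): a dict with "intrinsics" (3x3 intrinsics, pixels), "distortion" ([k1, k2, p1, p2, k3] as OpenCV has them; the pictures are not rectified), "R" (3x3) and "t" (3): a world point X has camera coordinates R X + t; the wrist camera has in their place "hand_eye" (4x4, takes a point from camera to tool coordinates, whose origin is the TCP and whose axes are the flange's). Camera axes: x right, y down, z forward; pixel columns grow to the right and rows downward; lengths in m; the calibration is good to about 2 mm. A picture is of the moment at which its call begins: read the wrist's pose just before it. camera_model takes no time and is no camera call.
- close_job(): hands the job in; it is judged then, once.
The state is a dict: "t": time; "joint_positions": joint angles; "joint_velocities": joint speeds; "tau": joint torques, N m; "tcp_pos": TCP position; "tcp_rot": TCP orientation; "wrist_force": force on the tool from outside, world axes, zero at the start; "wrist_torque": the same for the moment, N m; "width": opening from 0.0 (shut) to 1.0 (fully open); "grasp_force": force on a finger pad.
Only numpy, scipy, OpenCV 4.12 (cv2) and the standard library are available. Lean on these libraries where they do the work, as an engineer would, in place of code of your own. Each camera call takes 0.05 s, during which the arm holds its last target. There are 200 camera calls.

## Working session

There is one attempt and no reset: what is moved stays moved. The work goes in short steps, Python scripts to look and compute and a tool call to move; the robot and the scene stay as the last step left them, time stands still between calls to the robot, and variables do not carry over. Pictures are saved under pics/ and viewed, at most 10 in all, crops included, and the job is handed in when it is done.

Besides the shell and the picture viewer there is one more tool, called after "Emit:" as name(argument=value, ...) on one line, values as JSON. arm_command: Moves the arm, as the interface text tells. Its arguments: {"type":"object","properties":{"motion":{"type":"array"},"grip_force":{"type":"number"}},"required":["motion"]}

```bash
mkdir -p pics; ls
python3 - <<'E'
from station import *
import cv2
s=sense();print({k:s[k] for k in('t','tcp_pos','tcp_rot','wrist_force','width')})
import station;print([k for k in dir(station) if not k.startswith('_')])
for n in('top','scene'):
    im=snapshot(n);cv2.imwrite(f'pics/{n}0.png',im[:,:,::-1]);c=camera_model(n);print(n,c)
E
```

```text
pics
{'t': 0.0, 'tcp_pos': array([ 0.2074469 , -0.50911215,  0.26015922]), 'tcp_rot': array([-3.08159990e+00, -6.03647257e-01, -6.89595857e-05]), 'wrist_force': array([ 0.07642947, -0.71121802, -0.14448773]), 'width': 1.0029364881640612}
['PlanningError', 'camera_model', 'close_job', 'sense', 'snapshot', 'tcp_to_tips']
top {'intrinsics': array([[472.51535572,   0.        , 312.01345947],
       [  0.        , 472.51535572, 240.79611019],
       [  0.        ,   0.        ,   1.        ]]), 'distortion': array([0.01747312, 0.        , 0.        , 0.        , 0.        ]), 'R': array([[-0.0160089 , -0.99981663, -0.01050812],
       [-0.99391655,  0.01705799, -0.10880674],
       [ 0.10896604,  0.00870232, -0.99400738]]), 't': array([0.08231382, 0.51042645, 1.44385842])}
scene {'intrinsics': array([[598.16237777,   0.        , 328.52833049],
       [  0.        , 598.16237777, 239.43285742],
       [  0.        ,   0.        ,   1.        ]]), 'distortion': array([-0.1389649,  0.       ,  0.       ,  0.       ,  0.       ]), 'R': array([[ 0.87917625,  0.47628498,  0.01420331],
       [ 0.37843028, -0.67981204, -0.62820865],
       [-0.28955077,  0.55768109, -0.77791526]]), 't': array([-0.49570075, -0.07244983,  1.63852959])}
```

View pics/top0.png

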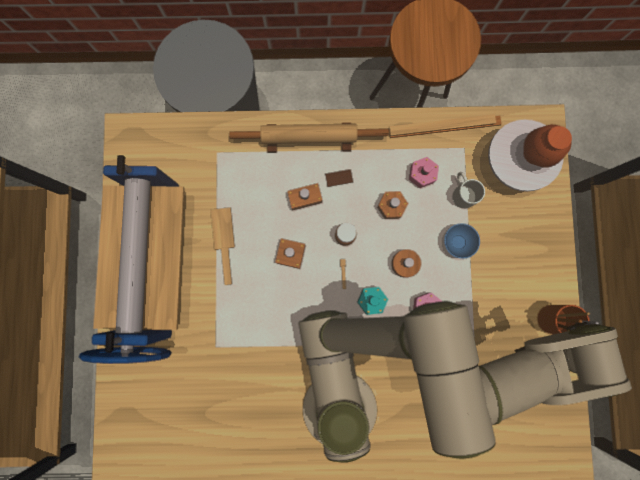

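View pics/scene0.png

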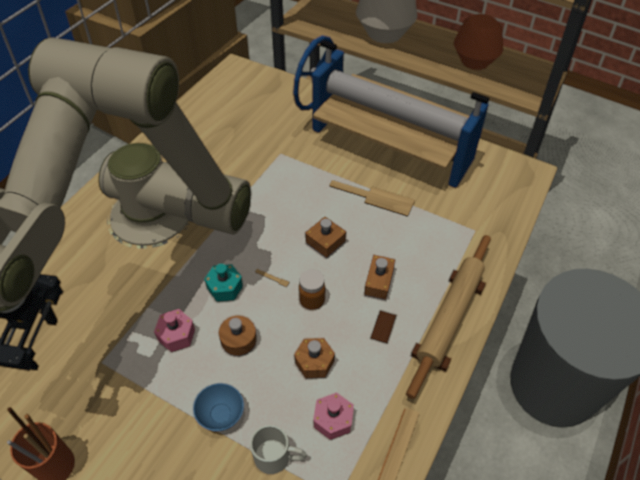

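Wooden candidates in the top view are (393,205), (406,263), (290,253) and (305,196). The scene view shows them at (315,355), (237,334), (326,235) and (380,275). The one at (393,205)/(315,355) looks hexagonal. The pink and turquoise ones are look-alikes to leave alone. I'll confirm this in one enlarged crop and measure the cap.

Run:
```python
import cv2,numpy as np
a=cv2.imread('pics/top0.png')[180:290,350:450]; b=cv2.imread('pics/scene0.png')[300:400,200:360]
A=cv2.resize(a,(400,440),interpolation=cv2.INTER_CUBIC)[:,:400]
B=cv2.resize(b[20:100,80:160],(400,400),interpolation=cv2.INTER_CUBIC)
A=A[:400]
cv2.imwrite('pics/crop1.png',np.hstack([A,B]))
```

```text
(no output)
```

View pics/crop1.png

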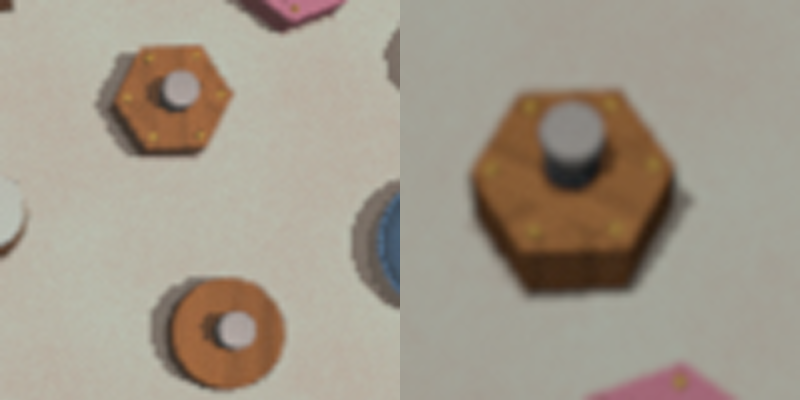

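The crop confirms it: the wooden hexagon has its cap at top (394.6,201.9) and scene (313.8,345.8). The other block in the crop is clearly round. Next I triangulate.

```bash
cat > h.py <<'E'
from station import *
import numpy as np, cv2
from scipy.optimize import least_squares
from scipy.spatial.transform import Rotation as Ro
def proj(n,X):
    c=camera_model(n)
    return cv2.projectPoints(np.array([X],float),cv2.Rodrigues(c['R'])[0],c['t'],c['intrinsics'],c['distortion'])[0].ravel()
def plane(n,uv,z):
    return least_squares(lambda p:proj(n,[p[0],p[1],z])-uv,[.5,-.15]).x
def tri(d):
    r=least_squares(lambda X:np.concatenate([proj(n,X)-uv for n,uv in d.items()]),[.5,-.15,.09]);return r.x,r.fun
E
python3 - <<'E'
from h import *
print(tcp_to_tips if not callable(tcp_to_tips) else tcp_to_tips())
print(tri({'top':(394.6,201.9),'scene':(313.8,345.8)}))
for z in(.084,.09):print(z,plane('top',(394.6,201.9),z),plane('scene',(313.8,345.8),z))
print('wood top',plane('top',(350+172.5/4-.4,180+99/4-.4),.05),plane('scene',(280+173/5-.4,320+172/5-.4),.05))
print('jar',plane('top',(346,232),.09),'round',plane('top',(350+236/4,180+330/4),.085),'pink',plane('top',(426,170),.09))
s=sense();R=Ro.from_rotvec(s['tcp_rot']);T=np.array([.54,-.145,.20])
print(R.as_matrix().round(3), R.inv().apply(T-s['tcp_pos'])*1000, camera_model('wrist'))
E
```

```text
0.022
(array([ 0.62108116, -0.177142  ,  0.08172153]), array([-0.30974006, -0.41523416, -0.37021662,  0.04799922]))
0.084 [ 0.61935714 -0.17764488] [ 0.62235182 -0.17773437]
0.09 [ 0.61821457 -0.17662753] [ 0.62399383 -0.18059438]
wood top [ 0.61826436 -0.17737267] [ 0.62390023 -0.17907734]
jar [ 0.52964707 -0.02865722] round [ 0.43569735 -0.21375236] pink [ 0.71422432 -0.27455627]
[[ 0.926  0.377 -0.   ]
 [ 0.377 -0.926  0.001]
 [ 0.    -0.001 -1.   ]] [ 445.35985144 -211.71119895   60.59944922] {'intrinsics': array([[359.28112443,   0.        , 320.05870215],
       [  0.        , 359.28112443, 238.68965555],
       [  0.        ,   0.        ,   1.        ]]), 'distortion': array([0.0072428, 0.       , 0.       , 0.       , 0.       ]), 'hand_eye': array([[-7.46623218e-04, -9.56562886e-01, -2.91525105e-01,
         7.52793993e-02],
       [ 9.99999696e-01, -7.80352752e-04, -5.71169263e-07,
        -6.02636599e-05],
       [-2.26946059e-04, -2.91525017e-01,  9.56563178e-01,
        -1.23836095e-01],
       [ 0.00000000e+00,  0.00000000e+00,  0.00000000e+00,
         1.00000000e+00]])}
```

Emit:
arm_command(motion=[{"x":40,"y":-12,"z":0,"gripper":-1},{"x":85,"y":-25,"z":0,"gripper":-1},{"x":130,"y":-39,"z":0,"gripper":-1},{"x":180,"y":-54,"z":0,"gripper":-1},{"x":230,"y":-69,"z":0,"gripper":-1},{"x":280,"y":-84,"z":0,"gripper":-1},{"x":330,"y":-99,"z":0,"gripper":-1},{"x":380,"y":-114,"z":0,"gripper":-1},{"x":430,"y":-129,"z":0,"gripper":-1},{"x":475,"y":-142,"z":0,"gripper":-1},{"x":500,"y":-149,"z":0,"gripper":-1},{"x":507,"y":-151,"z":0,"gripper":-1}], grip_force=20)

```text
$.motion[0]: bad value
```

Emit:
arm_command(motion=[{"x":0,"y":0,"z":0,"gripper":-1},{"x":0,"y":0,"z":0,"gripper":-1},{"x":0,"y":0,"z":0,"gripper":-1},{"x":0,"y":0,"z":0,"gripper":-1}])

```text
$.motion[0]: bad value
```

Run:
```python
from h import *
s=sense();print({k:s[k] for k in('t','tcp_pos','tcp_rot','wrist_force','width','joint_velocities')})
cv2.imwrite('pics/w1.png',snapshot('wrist')[:,:,::-1])
```

```text
{'t': 0.1, 'tcp_pos': array([ 0.20742032, -0.5091467 ,  0.26022674]), 'tcp_rot': array([-3.08177413e+00, -6.03556447e-01,  2.24705593e-06]), 'wrist_force': array([-0.31245716,  0.91749944,  0.69431829]), 'width': 0.9989062188782909, 'joint_velocities': array([ 0.00022192, -0.00166319, -0.00196929,  0.00107613,  0.00023635,
        0.0011942 ])}
```

View pics/w1.png

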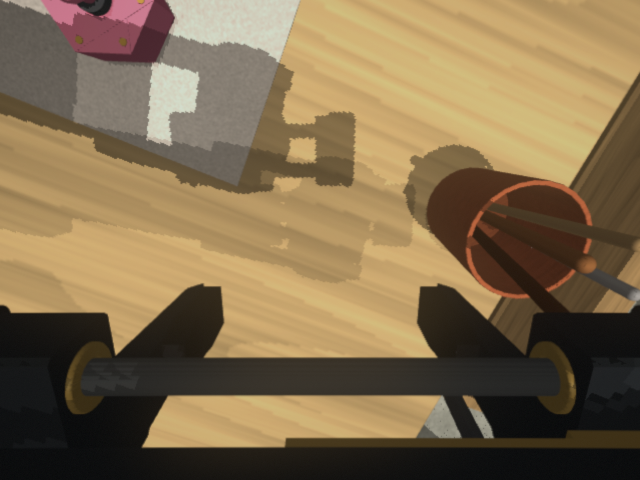

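The move was refused and the arm hasn't moved. The picture shows the start view: pen pot at (530,240) and pink look-alike at (105,20). The rows seem to need all the keys.

Emit:
arm_command(motion=[{"x":40,"y":-12,"z":0,"rx":0,"ry":0,"rz":0,"gripper":-1},{"x":85,"y":-25,"z":0,"rx":0,"ry":0,"rz":0,"gripper":-1},{"x":130,"y":-39,"z":0,"rx":0,"ry":0,"rz":0,"gripper":-1},{"x":180,"y":-54,"z":0,"rx":0,"ry":0,"rz":0,"gripper":-1},{"x":230,"y":-69,"z":0,"rx":0,"ry":0,"rz":0,"gripper":-1},{"x":280,"y":-84,"z":0,"rx":0,"ry":0,"rz":0,"gripper":-1},{"x":330,"y":-99,"z":0,"rx":0,"ry":0,"rz":0,"gripper":-1},{"x":380,"y":-114,"z":0,"rx":0,"ry":0,"rz":0,"gripper":-1},{"x":430,"y":-129,"z":0,"rx":0,"ry":0,"rz":0,"gripper":-1},{"x":475,"y":-142,"z":0,"rx":0,"ry":0,"rz":0,"gripper":-1},{"x":500,"y":-149,"z":0,"rx":0,"ry":0,"rz":0,"gripper":-1},{"x":507,"y":-151,"z":0,"rx":0,"ry":0,"rz":0,"gripper":-1}], grip_force=20)

```text
t: 1.65
tcp_pos: [0.6207, -0.1772, 0.2601]
tcp_rot: [-3.082, -0.606, 0.001]
wrist_force: [0.0, 0.3, -0.2]
width: 0.004
grasp_force: 0.0
```

```bash
cat >> h.py <<'E'
def wcam():
    s=sense();c=camera_model('wrist');T=np.eye(4);T[:3,:3]=Ro.from_rotvec(s['tcp_rot']).as_matrix();T[:3,3]=s['tcp_pos']
    return np.linalg.inv(T@c['hand_eye']),c
def wproj(M,c,X): return cv2.projectPoints(np.array([X],float),cv2.Rodrigues(M[:3,:3])[0],M[:3,3],c['intrinsics'],c['distortion'])[0].ravel()
def wplane(M,c,uv,z): return least_squares(lambda p:wproj(M,c,[p[0],p[1],z])-uv,[.62,-.18]).x
E
python3 - <<'E'
from h import *
M,c=wcam();np.save('M.npy',M)
cv2.imwrite('pics/w2.png',snapshot('wrist')[:,:,::-1]);print(wproj(M,c,[.62,-.178,.085]))
E
```

```text
[320.76147436 222.00089897]
```

View pics/w2.png

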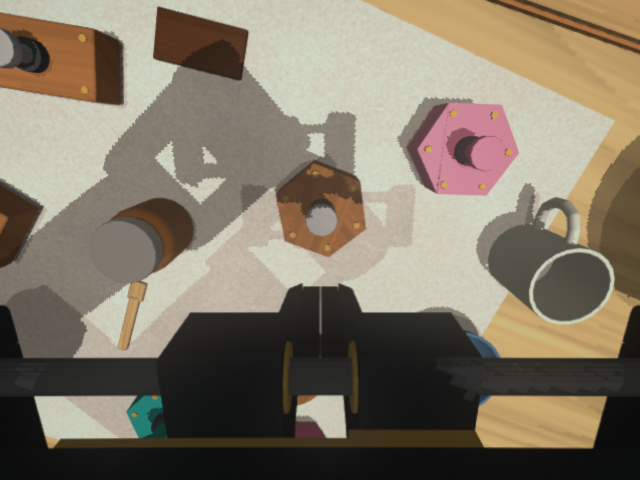

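The wrist view shows the wooden hexagon's cap at about (321,217), between the jar and the pink look-alike. I predicted (321,222). Next I refine the cap centre numerically.

Run:
```python
from h import *
M=np.load('M.npy');c=camera_model('wrist')
im=cv2.imread('pics/w2.png');r=im[190:245,290:352]
hsv=cv2.cvtColor(r,cv2.COLOR_BGR2HSV);m=((hsv[...,1]<60)&(hsv[...,2]>70)).astype('uint8')
n,l,st,ce=cv2.connectedComponentsWithStats(m)
for i in range(1,n):
    if st[i,4]>100: 
        u=ce[i]+[290,190];print(st[i],u,[wplane(M,c,u,z) for z in(.084,.09)])
w=(np.array([[316,160],[360,178],[365,226],[330,256],[287,239],[278,192]])).mean(0);print(w,wplane(M,c,w,.05))
s=sense();print(s['tcp_pos'],wproj(M,c,[.62,-.178,.085]))
cv2.imwrite('pics/w2c.png',np.hstack([cv2.resize(r,None,fx=6,fy=6,interpolation=cv2.INTER_CUBIC),cv2.cvtColor(cv2.resize(m*255,None,fx=6,fy=6),cv2.COLOR_GRAY2BGR)]))
```

```text
[ 16  14  32  32 798] [321.21553885 219.53383459] [array([ 0.6219331 , -0.17763189]), array([ 0.6233044 , -0.17705321])]
[322.66666667 208.5       ] [ 0.62463335 -0.17810782]
[ 0.62060585 -0.17748579  0.2601791 ] [320.76147436 222.00089897]
```

View pics/w2c.png

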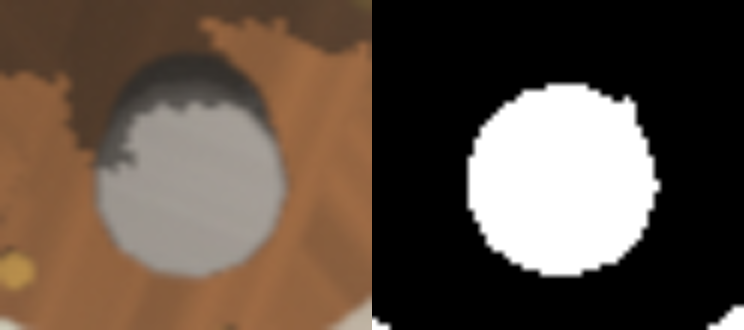

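The cap centre is about (0.622, −0.178), and all three cameras agree within about 2 mm. I descend to just above the cap: tips at about 97 mm, cap no higher than 90 mm.

Emit:
arm_command(motion=[{"x":1.5,"y":0.5,"z":20,"rx":0,"ry":0,"rz":0,"gripper":-1},{"x":1.5,"y":0.5,"z":50,"rx":0,"ry":0,"rz":0,"gripper":-1},{"x":1.5,"y":0.5,"z":80,"rx":0,"ry":0,"rz":0,"gripper":-1},{"x":1.5,"y":0.5,"z":110,"rx":0,"ry":0,"rz":0,"gripper":-1},{"x":1.5,"y":0.5,"z":130,"rx":0,"ry":0,"rz":0,"gripper":-1},{"x":1.5,"y":0.5,"z":141,"rx":0,"ry":0,"rz":0,"gripper":-1},{"x":1.5,"y":0.5,"z":141,"rx":0,"ry":0,"rz":0,"gripper":-1}])

```text
t: 2.58
tcp_pos: [0.6212, -0.1787, 0.1196]
tcp_rot: [-3.083, -0.602, 0.001]
wrist_force: [0.6, 0.1, -0.2]
width: 0.008
grasp_force: 0.0
```

Run:
```python
from h import *
s=sense();print(s['t'],s['tcp_pos'],s['wrist_force'])
M,c=wcam()
w=cv2.resize(snapshot('wrist')[180:420,200:440],(500,500));sc=cv2.resize(snapshot('scene')[310:400,280:350],(300,386),interpolation=cv2.INTER_CUBIC)
o=np.zeros((500,800,3),'uint8');o[:,:500]=w;o[:386,500:]=sc
cv2.imwrite('pics/c3.png',o[:,:,::-1])
```

```text
2.575 [ 0.62115074 -0.17868414  0.11956613] [ 0.57037858  0.067707   -0.20284888]
```

View pics/c3.png

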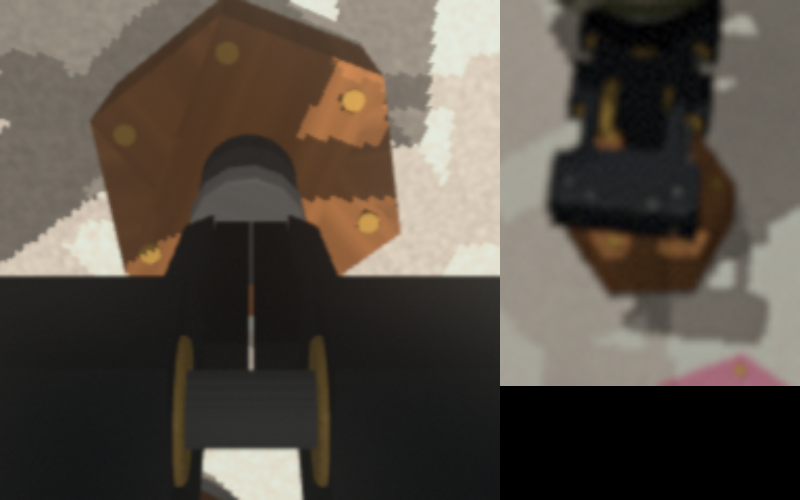

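The tips stand centred over the cap: in the crop the cap is at about (246,190) and the finger seam at x≈251, roughly 1 mm off. Now I press slowly.

Emit:
arm_command(motion=[{"x":0,"y":0,"z":3,"rx":0,"ry":0,"rz":0,"gripper":-1},{"x":0,"y":0,"z":6,"rx":0,"ry":0,"rz":0,"gripper":-1},{"x":0,"y":0,"z":8,"rx":0,"ry":0,"rz":0,"gripper":-1},{"x":0,"y":0,"z":10,"rx":0,"ry":0,"rz":0,"gripper":-1},{"x":0,"y":0,"z":12,"rx":0,"ry":0,"rz":0,"gripper":-1},{"x":0,"y":0,"z":14,"rx":0,"ry":0,"rz":0,"gripper":-1},{"x":0,"y":0,"z":16,"rx":0,"ry":0,"rz":0,"gripper":-1},{"x":0,"y":0,"z":18,"rx":0,"ry":0,"rz":0,"gripper":-1}])

```text
t: 3.68
tcp_pos: [0.6217, -0.1781, 0.1018]
tcp_rot: [3.083, 0.604, 0.0]
wrist_force: [-1.3, 0.4, 2.9]
width: 0.007
grasp_force: 1.6
```

Emit:
arm_command(motion=[{"x":0,"y":0,"z":2,"rx":0,"ry":0,"rz":0,"gripper":-1},{"x":0,"y":0,"z":4,"rx":0,"ry":0,"rz":0,"gripper":-1},{"x":0,"y":0,"z":6,"rx":0,"ry":0,"rz":0,"gripper":-1},{"x":0,"y":0,"z":7,"rx":0,"ry":0,"rz":0,"gripper":-1},{"x":0,"y":0,"z":8,"rx":0,"ry":0,"rz":0,"gripper":-1}])

```text
t: 4.3
tcp_pos: [0.6217, -0.1782, 0.0937]
tcp_rot: [-3.083, -0.604, -0.0]
wrist_force: [-0.4, 1.2, 4.3]
width: 0.002
grasp_force: 1.6
```

Contact is steady at about 3.5 N, with no stop yet (tips at about 71.7 mm). I continue in 0.5 mm steps.

Emit:
arm_command(motion=[{"x":0,"y":0,"z":0.5,"rx":0,"ry":0,"rz":0,"gripper":-1},{"x":0,"y":0,"z":1,"rx":0,"ry":0,"rz":0,"gripper":-1},{"x":0,"y":0,"z":1.5,"rx":0,"ry":0,"rz":0,"gripper":-1},{"x":0,"y":0,"z":1.5,"rx":0,"ry":0,"rz":0,"gripper":-1}])

```text
t: 4.8
tcp_pos: [0.6216, -0.1782, 0.0924]
tcp_rot: [3.083, 0.604, 0.0]
wrist_force: [-1.1, 0.7, 4.6]
width: 0.003
grasp_force: 2.4
```

Emit:
arm_command(motion=[{"x":0,"y":0,"z":0.5,"rx":0,"ry":0,"rz":0,"gripper":-1},{"x":0,"y":0,"z":0.5,"rx":0,"ry":0,"rz":0,"gripper":-1}])

```text
t: 5.05
tcp_pos: [0.6217, -0.1782, 0.0924]
tcp_rot: [3.083, 0.604, 0.001]
wrist_force: [-2.7, 2.1, 7.9]
width: 0.004
grasp_force: 4.0
```

Emit:
arm_command(motion=[{"x":0,"y":0,"z":0.5,"rx":0,"ry":0,"rz":0,"gripper":-1},{"x":0,"y":0,"z":0.5,"rx":0,"ry":0,"rz":0,"gripper":-1}])

```text
t: 5.3
tcp_pos: [0.6217, -0.1781, 0.0924]
tcp_rot: [3.082, 0.604, 0.001]
wrist_force: [-3.9, 2.1, 12.3]
width: 0.007
grasp_force: 5.6
```

That is the hard stop: the force rises from 4.6 to 12.3 N with no further travel, tips at about 70 mm. I withdraw straight up.

Emit:
arm_command(motion=[{"x":0,"y":0,"z":-3,"rx":0,"ry":0,"rz":0,"gripper":-1},{"x":0,"y":0,"z":-10,"rx":0,"ry":0,"rz":0,"gripper":-1},{"x":0,"y":0,"z":-30,"rx":0,"ry":0,"rz":0,"gripper":-1},{"x":0,"y":0,"z":-60,"rx":0,"ry":0,"rz":0,"gripper":-1},{"x":0,"y":0,"z":-100,"rx":0,"ry":0,"rz":0,"gripper":-1},{"x":0,"y":0,"z":-140,"rx":0,"ry":0,"rz":0,"gripper":-1},{"x":0,"y":0,"z":-169,"rx":0,"ry":0,"rz":0,"gripper":-1},{"x":0,"y":0,"z":-169,"rx":0,"ry":0,"rz":0,"gripper":-1}])

```text
t: 6.3
tcp_pos: [0.6221, -0.1784, 0.2623]
tcp_rot: [3.08, 0.603, 0.006]
wrist_force: [-1.0, 0.2, 0.3]
width: 0.008
grasp_force: 0.0
```

Run:
```python
from h import *
s=sense();print(s['t'],s['tcp_pos'],s['wrist_force'])
cv2.imwrite('pics/w4.png',snapshot('wrist')[:,:,::-1])
```

```text
6.3 [ 0.62210512 -0.17838393  0.26230654] [-0.9940581   0.19196413  0.29697203]
```

View pics/w4.png

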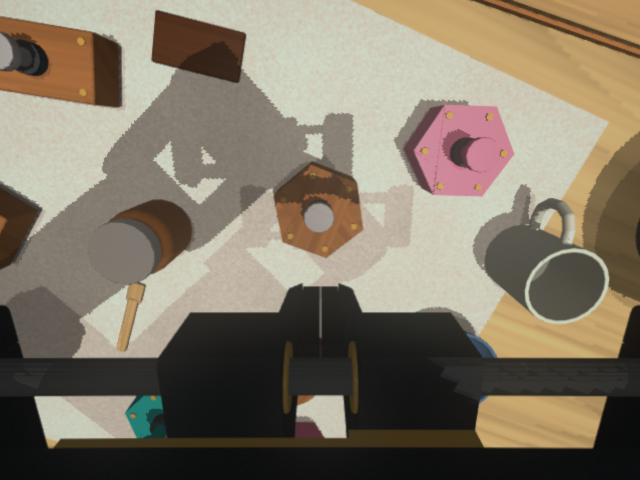

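The cap at (319,216) now sits low on its collar, and the block at (319,210) has not shifted. Everything else stands as before and the tips are clear, so I hand in.

```bash
python3 -c "
from station import *
print(close_job())"
```

```text
the job is handed in; nothing more can be done
None
```

I pressed the hexagonal cutter's plunger down to its hard stop (12 N at the end), withdrew the arm with nothing else visibly disturbed, and handed the job in at about 6.4 s; no verdict was shown.

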